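# Close a plaster mould in a one-hand ratchet clamp and hold it

## Task

Close the two-part plaster mould in the bench ratchet clamp: first slide the loose half along the clamp's bed by hand, without tipping it, until you feel it seat against the fixed half, square and flush, and let go of it. Then pump the trigger (pull it towards the fixed handle, let it come back, repeat) until the rubber pad touches the mould, and keep pulling gently until the pad's spring-loaded pin is about half pressed in (about 15 N), never all the way in, which would crush the mould. The job ends holding: finish with the trigger still pulled and the pad pressing like that, having moved the rod and pad with the trigger only and left the other things on the table alone.

Things in the scene. Friction and masses are not known exactly. Their poses are not given: they have to be found in the camera images.
- back_face (a point): Centre of the mating face of the fixed mould half, a white plaster block 56 mm wide (x), 45 thick (y), 90 tall, standing against the jaw at the end of the clamp's bed (steel plate, 12 mm thick, on the table). 57 mm above the table. Its axes are the clamp's: z up, x across, +y along the clamp from the trigger to this face, the way the pad advances. The clamp is screwed down; place and yaw vary.
- front_centre (a point): Centre of the loose mould half, a white plaster block 56 mm wide (own x), 45 thick (own y), 90 tall, about 0.5 kg, standing on the bed between pad and fixed half, 20 to 35 mm short of it and askew by up to 8 mm and 0.15 rad. A dark round mark on its top lies nearer the mating face. Seated, it lies at x = 0, y = -22.5 mm in back_face's axes, parallel to them.
- trigger_pivot (a point): Pivot of the trigger (axis along the clamp's x), 110 mm above the table, at y = -220 mm in back_face's axes, between the cheeks of the grey housing (32 mm over all across x, 124 mm high). Axes are the clamp's. The fixed handle, an upright black bar 30 mm wide, stands 62 mm behind it (-y), its top 144 mm above the table.
- trigger_grip (a point): Middle of the black grip of the trigger, a steel lever standing up out of the housing; the grip is 24 mm wide (clamp's x), 14 thick, 50 long, its end 23 mm beyond this point. The point turns about trigger_pivot at a radius of 75 mm; at rest the lever leans 0.32 rad towards the mould and this point is 181 mm up. Best drawn by closed fingers set against its mould side; a pinch across its width slips.
- trigger (a joint): Angle of the trigger in rad: 0 at rest, grows as the grip is pulled in -y to the fixed handle, 0.64 at its stop (grip moved 47 mm); a light spring returns it. A full pull advances the rod 24 mm (0.5 mm per mm at the grip); on the way back the pawl clicks over 6 mm teeth and the rod stays. It takes 2 to 4 N at the grip with the pad free, about 9 N at 15 N on the pad. Let go, the pressure is lost.
- rod (a joint): How far the toothed ratchet rod has advanced towards the mould, in m (starts at 0.005 to 0.03; end of travel 0.105). Only a friction of 3 N holds it.
- pad (a joint): How far the pad's brass spring pin is pressed into the steel sleeve at the rod's front end, in m: 0 free (20 mm of pin shows between sleeve and pad), 0.01 half in (15 N), 0.02 bottomed (30 N). 1.5 N per mm.
- pad_face (a point): Centre of the front face of the pad, a black rubber plate 50 mm wide, 50 mm tall, 10 mm thick at the end of the rod, facing +y of the clamp, 45 mm above the table.
- bowl: Bystander: terracotta bowl, 100 mm across, 50 mm tall; origin under its centre.
- cup: Bystander: white cup, 66 mm across, 70 mm tall; origin under its centre.
- rib: Bystander: flat wooden rib, 100 x 45 x 8 mm, lying; origin under its centre.
- brush: Bystander: brush with wooden handle, lying; origin under its middle.
- jar: Bystander: glass jar with a white cap, 72 mm across, 85 mm tall; origin under its centre.
- dish: Bystander: white dish, 120 mm across, 20 mm tall; origin under its centre.
- weight: Bystander: steel weight, 56 mm across, 30 mm tall; origin under its centre.
Things that resemble listed ones, but are neither listed nor needed, are in the scene too. What is shaped like the part that bears front_centre but pink or purple is not meant.

How it is judged:
By the outcome, as a careful person would: the job done as asked, in the order asked, and still so for the second after the job is handed in, while the arm keeps its last pose, push and grip.
It also fails if it takes over 64 s, if anything falls off the work surface, if the arm or the gripper's body presses on something with over 40 N, if the wrist force passes 120 N, or if a joint passes its speed limit or range.

## Robot

A 6-joint arm with a two-finger parallel gripper is mounted at the origin on the work surface. World frame = base frame: x ahead of the robot, y to its left, z up, the work surface at z = 0. Lengths are in m, angles in degrees, forces in N, time in s.
With the tool pointing down it reaches from about 0.375 to 0.9 m from the base axis. Payload 3.1 kg.
Tool frame: the origin (TCP) lies at the very end of the fingers, on their centre line; the grasp point (between the pads) lies 19 mm behind it; z points along the fingers, y is the line along which they close (so a half turn about z gives the same grasp; the last joint's range is limited). The gripper opens to 87 mm and grips with 3 to 60 N. Pads are 19 mm wide; open, the fingers measure 117 mm over their backs; the gripper's body (75 mm by 190 mm) begins 51 mm behind the grasp point.
Start: joints at [57.038, 30.224, 82.088, -0, 67.689, -10.227], TCP at [0.242, 0.576, 0.223] pointing down, gripper open.
Joint ranges: [-176.69, 176.69], [-43.24, 126.21], [12.49, 139.97], [-82, 262], [0, 151.66], [-163.58, 163.58]. Speed limits (degrees/s): [159.86, 159.86, 180, 180, 180, 180].

## Interface

Orientations are given as a 3x3 rotation matrix whose columns are the frame's x, y, z axes.
In Python, from rig import bot, imaging gives the robot as it stands.
- The arm moves only by the tool drive_tool, never from a script. Its argument "deltas" is text: rows parted by semicolons, each of 5 numbers parted by spaces: the finger opening in mm, from 0 to 87, then the shift along the world's x, y, z in mm, then the turn about the world's z in rad. In form: jaw dx dy dz twist; .... A call has 1 to 12 rows; each row is the pose to reach, as a shift and turn from the pose commanded when the call began; what a row does not reach only later rows make up. A row lasts 1/10 s, in which the tool goes at most 50 mm and 8.59 degrees, less where a joint would pass 70% of its speed; a pose out of reach is approached as far as the arm can. A call with a gripper value outside its range is refused whole. The fingers move at their own pace and stop on an object; the grip force is fixed at half the most. Time passes only in rows, so rows that repeat a pose let the fingers close. It gives the time, the measured TCP pose, the force, the opening and the grip force at its end, in the units of the state.
- bot.read_state(): the state, without advancing time (a new reading comes with each control period).
- imaging.capture(name): name is "scene" or "top" or "wrist"; returns the picture (400x640x3 uint8, red, green, blue); there is no depth.
- imaging.camera_model(name): a dict with "fx", "fy", "cx", "cy" (pixels), "dist" ([k1, k2, p1, p2, k3] as OpenCV has them; the pictures are not rectified), "T" (4x4, takes a point from camera to world coordinates). Camera axes: x right, y down, z forward; pixel columns grow to the right and rows downward; lengths in m; the calibration is good to about 2 mm. A picture is of the moment at which its call begins: read the wrist's pose just before it. camera_model takes no time and is no camera call; for the wrist camera it gives the pose at the moment of the call.
- bot.hand_in(): hands the job in; it is judged then, once.
The state is a dict: "time_s": time; "joint_positions": joint angles; "qvel": joint speeds; "tau": joint torques, N m; "position": TCP position; "tcp_rot": TCP orientation; "force": force on the tool from outside, world axes, zero at the start; "moment": the same for the moment, N m; "opening": opening from 0.0 (shut) to 1.0 (fully open); "grasp_force": force on a finger pad.
Only numpy, scipy, OpenCV 4.12 (cv2) and the standard library are available. Lean on these libraries where they do the work, as an engineer would, in place of code of your own. Each camera call takes 0.05 s, during which the arm holds its last target. There are 200 camera calls.

## Working session

There is one attempt and no reset: what is moved stays moved. The work goes in short steps, Python scripts to look and compute and a tool call to move; the robot and the scene stay as the last step left them, time stands still between calls to the robot, and variables do not carry over. Pictures are saved under pics/ and viewed, at most 10 in all, crops included, and the job is handed in when it is done.

Besides the shell and the picture viewer there is one more tool, called after "Call:" by a JSON object that holds its "api" and its "payload", one argument or row to a line. drive_tool: Moves the arm, as the interface text tells. Its arguments: {"type":"object","properties":{"deltas":{"type":"string"}},"required":["deltas"]}

```bash
mkdir -p pics; ls; python3 - <<'E'
from rig import bot, imaging
import cv2,numpy as np
a=imaging.capture("scene");b=imaging.capture("top")
cv2.imwrite("pics/s0.png",a[:,:,::-1]);cv2.imwrite("pics/t0.png",b[:,:,::-1])
for n in("scene","top"):
  print(n,imaging.camera_model(n))
print(bot.read_state())
E
```

```text
pics
scene {'fx': 505.086062644018, 'fy': 505.086062644018, 'cx': 320.7441942660273, 'cy': 192.29112566655752, 'dist': array([-0.12146158,  0.        ,  0.        ,  0.        ,  0.        ]), 'T': array([[ 0.74237526,  0.55523713, -0.37495427,  1.12187417],
       [ 0.66978055, -0.60124142,  0.43577834, -0.69184388],
       [ 0.01652227, -0.57464814, -0.81823379,  1.39722832],
       [ 0.        ,  0.        ,  0.        ,  1.        ]])}
top {'fx': 503.6485906527897, 'fy': 503.6485906527897, 'cx': 324.76578012679175, 'cy': 191.7560993486953, 'dist': array([-0.14526594,  0.        ,  0.        ,  0.        ,  0.        ]), 'T': array([[ 0.02303381, -0.98961045,  0.1419176 ,  0.32968039],
       [-0.99965952, -0.02453952, -0.00886849,  0.0137728 ],
       [ 0.01225894, -0.14166501, -0.98983875,  1.52044075],
       [ 0.        ,  0.        ,  0.        ,  1.        ]])}
{'time_s': 0.1, 'joint_positions': array([ 5.70393306e+01,  3.02762687e+01,  8.21482981e+01,  5.27187667e-04,
        6.76895515e+01, -1.02278820e+01]), 'qvel': array([-0.03643654, -0.18014519, -0.07886651,  0.04548993,  0.0362721 ,
        0.08195061]), 'tau': array([-4.45944970e-04, -4.40984452e+01, -1.77150124e+01,  6.34547300e-02,
        5.33929642e-02, -2.88906188e-05]), 'position': array([0.2411357 , 0.57590023, 0.22164544]), 'tcp_rot': array([[-9.22315554e-01,  3.86436061e-01, -1.09077429e-03],
       [ 3.86437431e-01,  9.22314119e-01, -1.66652607e-03],
       [ 3.62030755e-04, -1.95857893e-03, -9.99998016e-01]]), 'force': array([-0.28985968,  0.55813005,  0.39765608]), 'moment': array([-0.0592348 , -0.02269008, -0.0222574 ]), 'grasp_force': 0.0, 'opening': 1.001006099177353}
```

View pics/s0.png

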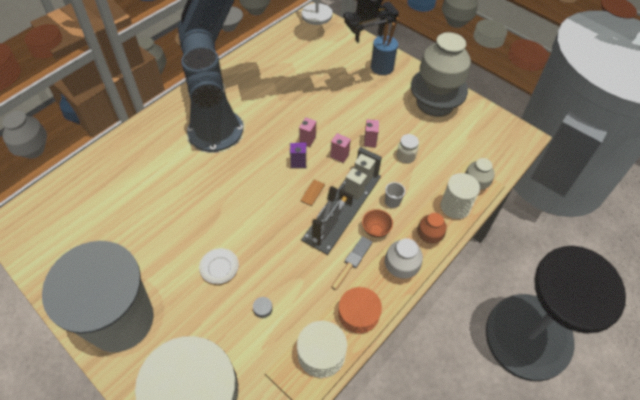

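View pics/t0.png

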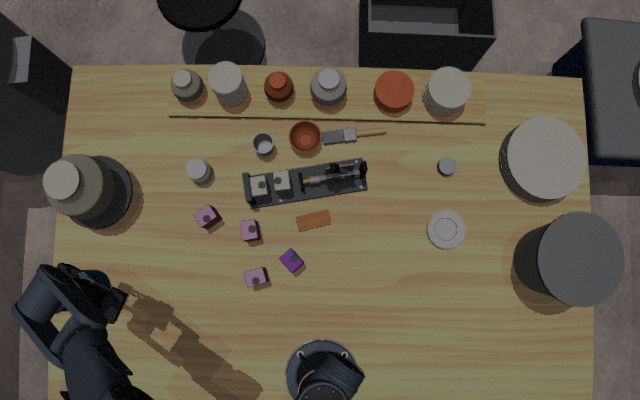

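The top view shows the clamp at about (245–365, 160–205). The fixed half is at (259,186) with the loose half at (282,181) between it and the pad; the trigger and housing are near (345,170). The pink and purple blocks at (207,216), (250,230), (256,277) and (291,260) are decoys. I'll confirm this in an enlarged crop.

```bash
python3 - <<'E'
import cv2,numpy as np
t=cv2.imread("pics/t0.png")[150:215,235:375];s=cv2.imread("pics/s0.png")[140:260,290:420]
cv2.imwrite("pics/c0.png",cv2.resize(t,None,fx=5.7,fy=5.7,interpolation=cv2.INTER_CUBIC))
cv2.imwrite("pics/c1.png",cv2.resize(s,None,fx=5,fy=5,interpolation=cv2.INTER_CUBIC))
E
```

```text
(no output)
```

View pics/c0.png

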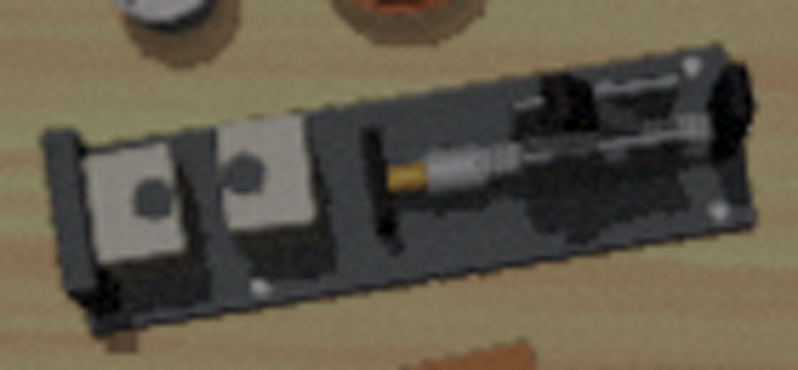

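The crop confirms it. The fixed half's top has corners at about (88,152), (168,143), (183,248) and (98,263). The loose half's corners are (217,126), (304,114), (317,219) and (228,232), with its mark at (243,173) facing the fixed half. The pad is at x≈380 and the trigger at (568,100).

```bash
cat > h.py <<'E'
import numpy as np,cv2
from rig import bot,imaging
def ray(name_or_m,px,z):
    m=imaging.camera_model(name_or_m) if isinstance(name_or_m,str) else name_or_m
    K=np.array([[m['fx'],0,m['cx']],[0,m['fy'],m['cy']],[0,0,1]])
    p=cv2.undistortPoints(np.array(px,float).reshape(-1,1,2),K,m['dist'])[:,0]
    d=np.c_[p,np.ones(len(p))]@m['T'][:3,:3].T; o=m['T'][:3,3]
    return o+d*((z-o[2])/d[:,2])[:,None]
def proj(m,P):
    K=np.array([[m['fx'],0,m['cx']],[0,m['fy'],m['cy']],[0,0,1]])
    Ti=np.linalg.inv(m['T'])
    return cv2.projectPoints(np.array(P,float).reshape(-1,1,3),cv2.Rodrigues(Ti[:3,:3])[0],Ti[:3,3],K,m['dist'])[0][:,0]
E
python3 - <<'E'
from h import *
f=lambda c:[(235-.41+u/5.7,150-.41+v/5.7) for u,v in c]
for n,c,z in(("fix",[(88,152),(168,143),(183,248),(98,263)],.102),("loose",[(217,126),(304,114),(317,219),(228,232)],.102),("bed",[(725,45),(757,222),(95,335)],.012),("grip",[(568,100)],.2),("rod",[(400,180),(500,160)],.045)):
    P=ray("top",f(c),z);print(n,P.round(4).tolist(),P.mean(0).round(4))
    if len(P)==4:
        a=P[0]-P[1]+P[3]-P[2];b=P[1]-P[2]+P[0]-P[3];print(np.arctan2(-a[0],a[1]),np.arctan2(b[1],b[0]))
E
```

```text
fix [[0.5725, 0.216, 0.102], [0.5781, 0.1759, 0.102], [0.5251, 0.1662, 0.102], [0.5165, 0.2084, 0.102]] [0.5481 0.1916 0.102 ]
0.17029190882309428 0.1563371771587319
loose [[0.5874, 0.1515, 0.102], [0.5945, 0.108, 0.102], [0.5414, 0.0997, 0.102], [0.5337, 0.144, 0.102]] [0.5642 0.1258 0.102 ]
0.16754663902077432 0.1475515523378927
bed [[0.6548, -0.1107, 0.012], [0.559, -0.1289, 0.012], [0.4899, 0.2207, 0.012]] [ 0.5679 -0.0063  0.012 ]
grip [[0.586, -0.0218, 0.2]] [ 0.586  -0.0218  0.2   ]
rod [[0.5715, 0.0606, 0.045], [0.5833, 0.0088, 0.045]] [0.5774 0.0347 0.045 ]
```

Call:
{"api": "drive_tool", "payload": {
  "deltas": "87 20 -40 30 -0.14; 87 45 -80 60 -0.28; 87 70 -120 80 -0.42; 87 95 -160 100 -0.56; 87 125 -200 100 -0.7; 87 150 -240 100 -0.84; 87 180 -280 100 -0.99; 87 210 -320 100 -0.99; 87 240 -360 100 -0.99; 87 270 -400 100 -0.99; 87 300 -440 100 -0.99; 87 325 -475 100 -0.99"
}}

```text
time_s: 1.3
position: [0.5664, 0.1007, 0.3222]
tcp_rot: [[-0.183, 0.983, -0.001], [0.983, 0.183, 0.0], [0.0, -0.001, -1.0]]
force: [0.2, -0.2, -0.5]
opening: 0.999
grasp_force: 0.0
```

```bash
python3 - <<'E'
from h import *
s=bot.read_state();m=imaging.camera_model("wrist");im=imaging.capture("wrist")
print(s['position'],s['tcp_rot'].round(3).tolist(),s['joint_positions'].round(1));print(m)
np.save("m1.npy",m,allow_pickle=True)
cv2.imwrite("pics/w1.png",im[:,:,::-1])
E
```

```text
[0.56640005 0.10073004 0.32217398] [[-0.183, 0.983, -0.001], [0.983, 0.183, 0.0], [0.0, -0.001, -1.0]] [ -1.1  20.6  82.    0.   77.4 -11.6]
{'fx': 320.2123356396804, 'fy': 320.2123356396804, 'cx': 320.75622687962175, 'cy': 198.51488849865692, 'dist': array([-0.01417651,  0.        ,  0.        ,  0.        ,  0.        ]), 'T': array([[ 9.83078289e-01,  1.75935258e-01,  5.10280593e-02,
         5.53434964e-01],
       [ 1.83184860e-01, -9.45105288e-01, -2.70590654e-01,
         1.73274786e-01],
       [ 6.20452143e-04,  2.75359365e-01, -9.61341165e-01,
         4.84773730e-01],
       [ 0.00000000e+00,  0.00000000e+00,  0.00000000e+00,
         1.00000000e+00]])}
```

View pics/w1.png

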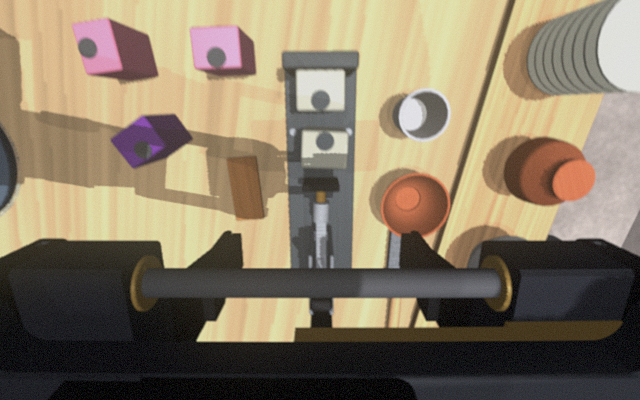

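The wrist view shows the clamp upright in the image. The fixed half's top is at about (320,90), the loose half's at (325,148), and the pad at (321,185). I'll enlarge it for the corners.

```bash
python3 - <<'E'
import cv2
t=cv2.imread("pics/w1.png")[45:195,265:375]
cv2.imwrite("pics/c2.png",cv2.resize(t,None,fx=4,fy=4,interpolation=cv2.INTER_CUBIC))
E
```

```text
(no output)
```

View pics/c2.png

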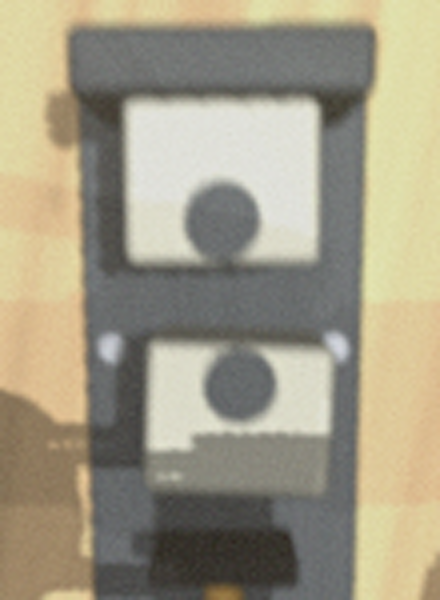

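```bash
python3 - <<'E'
from h import *
m=np.load("m1.npy",allow_pickle=True).item()
f=lambda c:[(265-.375+u/4,45-.375+v/4) for u,v in c]
for n,c,z in(("fix",[(123,95),(320,95),(319,264),(127,263)],.102),("loose",[(147,338),(333,343),(327,494),(146,490)],.102),("bedL",[(84,110),(94,580)],.012),("bedR",[(363,110),(355,580)],.012),("jawback",[(70,30),(373,30)],.1),("marks",[(222,220),(240,385)],.102),("pad",[(150,535),(298,535)],.07)):
    P=ray(m,f(c),z);print(n,P[:,:2].round(4).tolist(),P.mean(0).round(4))
    if len(P)==4:
        e=lambda i,j:P[i]-P[j]
        for d in(e(1,0),e(2,3)):print(' x',np.arctan2(d[1],d[0]).round(3),np.hypot(*d[:2]).round(4))
        for d in(e(0,3),e(1,2)):print(' y',np.arctan2(-d[0],d[1]).round(3),np.hypot(*d[:2]).round(4))
    elif 'bed' in n: d=P[0]-P[1];print(np.arctan2(-d[0],d[1]).round(3))
    else: d=P[1]-P[0];print(np.arctan2(d[1],d[0]).round(3))
E
```

```text
fix [[0.5182, 0.2089], [0.5723, 0.219], [0.5812, 0.1742], [0.5267, 0.1644]] [0.5496 0.1916 0.102 ]
 x 0.184 0.055
 x 0.179 0.0554
 y 0.189 0.0453
 y 0.198 0.0456
loose [[0.5359, 0.1445], [0.5898, 0.1531], [0.5972, 0.1088], [0.5432, 0.1]] [0.5665 0.1266 0.102 ]
 x 0.158 0.0545
 x 0.162 0.0548
 y 0.161 0.0451
 y 0.167 0.0449
bedL [[0.4975, 0.21], [0.5271, 0.045]] [0.5123 0.1275 0.012 ]
0.177
bedR [[0.5923, 0.2277], [0.6248, 0.0632]] [0.6086 0.1454 0.012 ]
0.195
jawback [[0.5009, 0.223], [0.5834, 0.2384]] [0.5421 0.2307 0.1   ]
0.184
marks [[0.5515, 0.1811], [0.5653, 0.1361]] [0.5584 0.1586 0.102 ]
-1.274
pad [[0.5461, 0.0793], [0.5943, 0.0882]] [0.5702 0.0838 0.07  ]
0.184
```

Call:
{"api": "drive_tool", "payload": {
  "deltas": "87 0 26 -40 -0.024; 87 0 26 -85 -0.024; 87 0 26 -130 -0.024; 87 0 26 -175 -0.024; 87 0 26 -215 -0.024; 87 0 26 -250 -0.024; 87 0 26 -276 -0.024; 87 0 26 -276 -0.024; 87 0 26 -276 -0.024"
}}

```text
time_s: 2.25
position: [0.5654, 0.1287, 0.0464]
tcp_rot: [[-0.159, 0.987, -0.001], [0.987, 0.159, -0.0], [0.0, -0.001, -1.0]]
force: [0.6, 0.2, 0.5]
opening: 0.997
grasp_force: 0.0
```

Call:
{"api": "drive_tool", "payload": {
  "deltas": "60 0 0 0 0; 60 0 0 0 0; 54 0 0 0 0; 54 0 0 0 0; 54 0 0 0 0; 54 0 0 0 0; 54 0 0 0 0"
}}

```text
time_s: 2.95
position: [0.5647, 0.1284, 0.0468]
tcp_rot: [[-0.159, 0.987, -0.002], [0.987, 0.159, -0.0], [0.0, -0.002, -1.0]]
force: [-3.0, -1.4, 5.8]
opening: 0.641
grasp_force: 29.9
```

Call:
{"api": "drive_tool", "payload": {
  "deltas": "54 -1 2 0 0.005; 54 -2 4 0 0.01; 54 -3 6 0 0.015; 54 -4 9 0 0.02; 54 -5 11 0 0.024; 54 -6 13 0 0.024; 54 -6 13 0 0.024"
}}

```text
time_s: 3.65
position: [0.5611, 0.142, 0.0469]
tcp_rot: [[-0.183, 0.983, 0.003], [0.983, 0.183, 0.0], [-0.0, 0.003, -1.0]]
force: [2.3, -3.0, 3.8]
opening: 0.646
grasp_force: 29.9
```

```bash
python3 - <<'E'
from h import *
s=bot.read_state();m=imaging.camera_model("wrist");im=imaging.capture("wrist")
print(s['position'],s['force'])
np.save("m2.npy",m,allow_pickle=True)
cv2.imwrite("w2full.png",im[:,:,::-1])
P=[[.5496,.1916,.102],[.5600,.1420,.102]];print(proj(m,P))
cv2.imwrite("pics/w2.png",cv2.resize(im[40:280,190:450,::-1],None,fx=2.4,fy=2.4,interpolation=cv2.INTER_CUBIC))
E
```

```text
[0.56112571 0.1420081  0.04694861] [ 2.25051804 -2.97892516  3.84455343]
[[313.08048694 176.17860916]
 [316.84209299 304.66628046]]
```

View pics/w2.png

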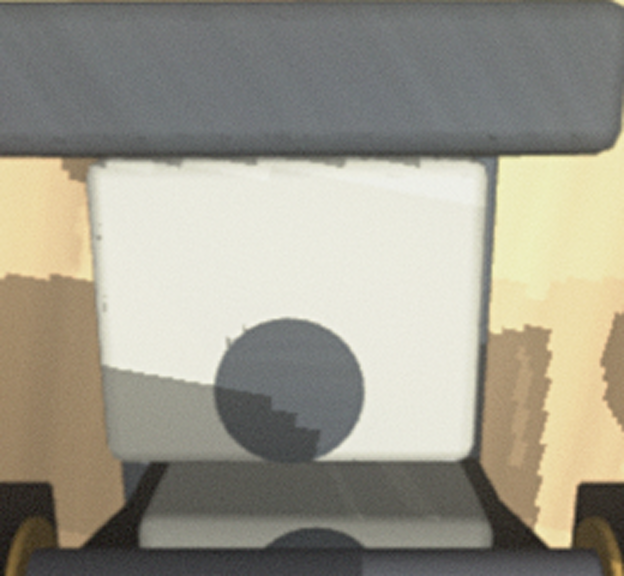

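The wrist view shows the fixed half's top corners at (90,160), (488,160), (475,460) and (107,460) in the crop. The loose half's front top edge runs from (140,517) to (492,517), parallel to it but slightly to the right.

```bash
python3 - <<'E'
from h import *
m=np.load("m2.npy",allow_pickle=True).item()
f=lambda c:[(190-.29+u/2.4,40-.29+v/2.4) for u,v in c]
P=ray(m,f([(90,160),(488,160),(475,460),(107,460),(140,517),(492,517)]),.102)[:,:2]
print(P.round(4).tolist())
for i,j in((0,1),(3,2),(4,5)):
    d=P[j]-P[i];print(np.hypot(*d),np.arctan2(d[1],d[0]))
y=np.array([-.184,.983]);x=np.array([.983,.184])
M=(P[2]+P[3])/2;print([((q-M)@x,(q-M)@y) for q in P])
# yaw from the fixed side edges
for i,j in((3,0),(2,1)):
    d=P[j]-P[i];print(np.arctan2(-d[0],d[1]))
E
```

```text
[[0.5183, 0.2092], [0.5709, 0.219], [0.5796, 0.1765], [0.5253, 0.1665], [0.5313, 0.1581], [0.5845, 0.1679]]
0.05360090877474725 0.18442371205497715
0.05522886643067095 0.1829247908454746
0.05404195717862933 0.18241563758643822
[(np.float64(-0.02669606977896039), np.float64(0.04332279996438333)), (np.float64(0.02690871471370991), np.float64(0.04328971976993499)), (np.float64(0.02761637336153277), np.float64(-5.843726814282314e-05)), (np.float64(-0.027616373361532772), np.float64(5.843726814279586e-05)), (np.float64(-0.023263522349511685), np.float64(-0.00932187152957838)), (np.float64(0.030782166497625767), np.float64(-0.00946375190131567))]
0.16377240062191722
0.20136437433036178
```

Call:
{"api": "drive_tool", "payload": {
  "deltas": "54 -2 1 0 0; 54 -3 2 0 0; 54 -4 4 0 0; 54 -5 6 0 0; 54 -5 6 0 0; 54 -5 7 0 0; 54 -5 7 0 0"
}}

```text
time_s: 4.4
position: [0.5549, 0.1483, 0.0469]
tcp_rot: [[-0.183, 0.983, 0.0], [0.983, 0.183, -0.0], [-0.001, 0.0, -1.0]]
force: [2.8, -3.8, 4.9]
opening: 0.643
grasp_force: 29.9
```

```bash
python3 - <<'E'
from h import *
s=bot.read_state();m=imaging.camera_model("wrist");im=imaging.capture("wrist")
print(s['position'],s['force'])
np.save("m3.npy",m,allow_pickle=True)
cv2.imwrite("pics/w3.png",cv2.resize(im[100:280,210:430,::-1],None,fx=3,fy=3,interpolation=cv2.INTER_CUBIC))
E
```

```text
[0.55490773 0.1482819  0.04687232] [ 2.82439799 -3.80250727  4.92240357]
```

View pics/w3.png

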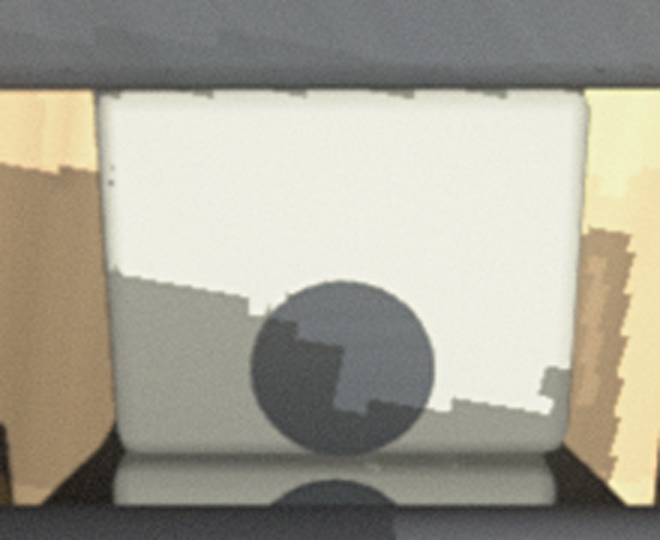

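The blocks are nearly touching and parallel. The mark centres are at x=342 (fixed) and 335 (loose), so the loose half sits about 0.9 mm towards −x. I'll correct that and creep forward.

Call:
{"api": "drive_tool", "payload": {
  "deltas": "54 0.9 0.2 0 0; 54 0.8 0.7 0 0; 54 0.7 1.2 0 0; 54 0.6 1.7 0 0; 54 0.6 1.7 0 0; 54 0.6 1.7 0 0"
}}

```text
time_s: 5.05
position: [0.5547, 0.1493, 0.0468]
tcp_rot: [[-0.183, 0.983, -0.001], [0.983, 0.183, -0.001], [-0.001, -0.002, -1.0]]
force: [1.5, -6.3, 6.6]
opening: 0.643
grasp_force: 29.9
```

Call:
{"api": "drive_tool", "payload": {
  "deltas": "54 -0.1 0.5 0 0; 54 -0.2 1 0 0; 54 -0.2 1 0 0; 54 -0.2 1 0 0"
}}

```text
time_s: 5.45
position: [0.5547, 0.1493, 0.0469]
tcp_rot: [[-0.184, 0.983, -0.001], [0.983, 0.184, -0.003], [-0.002, -0.002, -1.0]]
force: [2.0, -10.4, 6.4]
opening: 0.642
grasp_force: 29.9
```

Call:
{"api": "drive_tool", "payload": {
  "deltas": "54 -0.2 1 0 0; 54 -0.2 1 0 0; 54 -0.2 1 0 0"
}}

```text
time_s: 5.75
position: [0.5548, 0.1494, 0.0469]
tcp_rot: [[-0.185, 0.983, -0.001], [0.983, 0.185, -0.004], [-0.004, -0.002, -1.0]]
force: [2.3, -13.3, 6.2]
opening: 0.638
grasp_force: 29.9
```

```bash
python3 - <<'E'
from h import *
s=bot.read_state();im=imaging.capture("wrist")
print(s['position'],s['force'],s['moment'])
cv2.imwrite("w4.png",im[:,:,::-1])
g=cv2.cvtColor(im,cv2.COLOR_RGB2GRAY)
# edges: horizontal profile averaged in bands
for r in range(225,272,3):
    row=g[r,235:420].astype(int);print(r,row[::6])
E
```

```text
[0.55478326 0.1493821  0.04687613] [  2.26493259 -13.3178878    6.23998833] [-1.87565182 -0.38625075  0.27843722]
225 [144 140 119 153 158 154 152 157 157 154  79  82  81  84  80 118 117 116
 118 118 231 237 235 236 235 237 205 148 152 168 147]
228 [142 138 122 152 152 154 160 154 156 152  81  77  77  81  80 117 113 110
 114 116 228 236 234 236 235 236 167 144 154 165 147]
231 [140 139 122 153 152 154 151 155 155 153  76  75  78  75  76 106 111 117
 117 107 237 236 236 237 235 237 235 142 167 152 147]
234 [138 134 125 151 156 148 156 152 153 154  82  79  75  78  76 109 114 110
  81  84 235 238 236 153 177 234 239 142 157 148 162]
237 [142 139 131 149 152 153 156 155 156 152 114  77  77  79  76  77  79  88
  79  81 156 149 178 155 154 150 150 140 149 148 210]
240 [137 134 120 152 147 152 154 151 152 158 150  81  72  72  83  80  74  77
  83  83 152 157 153 156 152 158 154 140 148 148 144]
243 [140 137  57 151 152 155 156 146 148 154 150  72  73  77  78  74  79  74
  82 136 154 154 155 154 155 154 156 136 145 148 163]
246 [139 140  35 153 153 151 150 152 150 147 154 125  75  78  78  73 
[... 378 characters left out ...]
03 102 100  93  97  96
 101  99  98  99 102  98  98  96  89  53  52 156 212]
258 [ 34  38  45 137 139 136 135 137 136 137 134 133 132 135 132 133 136 129
 134 127 128 132 125 129 131 130 117  54  47 127 225]
261 [ 40  40  63 139 144 144 143 144 141 140 145 140 145  90  67  72 128 142
 144 144 144 145 143 139 145 141 135  46  48  46 235]
264 [ 29  38  60 148 148 150 147 148 150 149 150 153  69  65  70  67  71 117
 152 147 150 149 148 149 152 146 139  44  46  45 157]
267 [ 38  32  54 139 142 143 143 142 143 142 143 123  67  71  63  68  66  66
 138 142 145 140 143 144 142 143 127  52  43  52  46]
270 [48 50 53 53 46 55 53 49 46 56 51 52 58 52 57 63 60 53 60 58 61 60 61 64
 61 58 66 66 63 60 66]
```

```bash
python3 - <<'E'
import cv2,numpy as np
g=cv2.GaussianBlur(cv2.imread("w4.png",0),(3,3),0).astype(float)
for r in (240,243,246,248,263,265,267):
    c=np.where(g[r,290:365]<110)[0]+290
    b=np.where(g[r,240:410]>(95))[0]+240
    print(r,c[0],c[-1],(c[0]+c[-1])/2, 'block',b[0],b[-1])
E
```

```text
240 297 350 323.5 block 240 409
243 299 347 323.0 block 240 409
246 302 345 323.5 block 240 409
248 304 342 323.0 block 240 409
263 307 334 320.5 block 248 394
265 304 338 321.0 block 248 394
267 302 340 321.0 block 249 393
```

Call:
{"api": "drive_tool", "payload": {
  "deltas": "54 0.4 -2 0 0; 54 0.8 -4 0 0; 54 1.6 -3.8 0 0; 54 2.4 -3.6 0 0; 54 2.4 -3.6 0 0; 54 2.4 -3.6 0 0; 54 2.4 -3.6 0 0"
}}

```text
time_s: 6.5
position: [0.5548, 0.1493, 0.0469]
tcp_rot: [[-0.182, 0.983, -0.005], [0.983, 0.182, 0.001], [0.002, -0.004, -1.0]]
force: [-1.2, -1.8, 9.0]
opening: 0.641
grasp_force: 29.9
```

```bash
cat > chk.py <<'E'
from h import *
s=bot.read_state();im=imaging.capture("wrist")
print(s['position'],s['force'])
g=cv2.GaussianBlur(cv2.cvtColor(im,cv2.COLOR_RGB2GRAY),(3,3),0).astype(float)
for r in range(232,270,3):
    c=np.where(g[r,290:365]<110)[0]+290
    if len(c): print(r,c[0],c[-1],(c[0]+c[-1])/2)
E
python3 chk.py
```

```text
[0.55482614 0.14926427 0.04686542] [-1.20471665 -1.79388883  8.97101243]
232 294 350 322.0
235 295 351 323.0
238 296 349 322.5
241 298 347 322.5
244 301 345 323.0
247 304 341 322.5
250 308 337 322.5
253 290 364 327.0
262 308 334 321.0
265 304 338 321.0
268 290 364 327.0
```

Call:
{"api": "drive_tool", "payload": {
  "deltas": "54 0.5 -0.5 0.7 0; 54 1 -0.8 0.7 0; 54 1.6 -0.8 0.7 0; 54 1.6 -0.8 0.7 0; 54 1.6 -0.8 0.7 0"
}}

```text
time_s: 7.05
position: [0.555, 0.1491, 0.047]
tcp_rot: [[-0.182, 0.983, -0.008], [0.983, 0.182, 0.002], [0.003, -0.007, -1.0]]
force: [-3.0, 1.7, 7.9]
opening: 0.644
grasp_force: 29.9
```

```bash
python3 chk.py
```

```text
[0.55499735 0.14914122 0.04696828] [-3.02744854  1.69343562  7.87186039]
232 293 331 312.0
235 294 343 318.5
238 296 348 322.0
241 298 346 322.0
244 300 343 321.5
247 304 340 322.0
250 309 335 322.0
253 290 364 327.0
262 308 334 321.0
265 304 338 321.0
268 290 364 327.0
```

Call:
{"api": "drive_tool", "payload": {
  "deltas": "54 0 0 1 0; 54 0 0 2 0; 54 0 0 3 0; 54 0.3 0 3 0; 54 0.6 0.1 3 0; 54 0.6 0.1 3 0; 54 0.6 0.1 3 0"
}}

```text
time_s: 7.8
position: [0.5594, 0.1479, 0.0501]
tcp_rot: [[-0.183, 0.983, -0.0], [0.983, 0.183, 0.0], [0.0, -0.0, -1.0]]
force: [-0.4, -0.6, -4.5]
opening: 0.644
grasp_force: 29.9
```

```bash
python3 chk.py
```

```text
[0.55943101 0.14790468 0.05010578] [-0.35816313 -0.62882573 -4.53013522]
232 290 332 311.0
235 290 333 311.5
238 293 330 311.5
241 297 326 311.5
244 290 364 327.0
247 290 364 327.0
250 290 364 327.0
253 290 364 327.0
262 309 334 321.5
265 304 338 321.0
268 290 364 327.0
```

Call:
{"api": "drive_tool", "payload": {
  "deltas": "54 -1.5 -0.3 0 0; 54 -3.3 -0.6 0 0; 54 -3.3 -0.6 0 0; 54 -3.3 -0.6 0 0"
}}

```text
time_s: 8.25
position: [0.5561, 0.1473, 0.0503]
tcp_rot: [[-0.183, 0.983, 0.0], [0.983, 0.183, -0.0], [-0.0, 0.0, -1.0]]
force: [0.4, -0.3, -4.8]
opening: 0.644
grasp_force: 29.9
```

```bash
python3 chk.py
```

```text
[0.5560942  0.14734333 0.05029626] [ 0.44485542 -0.27110713 -4.82589414]
232 297 340 318.5
235 299 342 320.5
238 303 339 321.0
241 306 335 320.5
244 290 364 327.0
247 290 364 327.0
250 290 364 327.0
253 290 364 327.0
262 309 334 321.5
265 304 338 321.0
268 290 364 327.0
```

Call:
{"api": "drive_tool", "payload": {
  "deltas": "54 0 0 -1.5 0; 54 0 0 -3 0; 54 0 0 -3 0; 54 -0.2 1 -3 0; 54 -0.4 2 -3 0; 54 -0.6 3 -3 0; 54 -0.7 4 -3 0; 54 -0.7 4 -3 0; 54 -0.7 4 -3 0"
}}

```text
time_s: 9.2
position: [0.5559, 0.1495, 0.0473]
tcp_rot: [[-0.185, 0.983, 0.0], [0.983, 0.185, -0.003], [-0.003, -0.0, -1.0]]
force: [-0.1, -7.2, -4.6]
opening: 0.647
grasp_force: 29.9
```

```bash
python3 chk.py
```

```text
[0.55586447 0.14951791 0.04727726] [-0.11473091 -7.1650946  -4.55260285]
232 292 347 319.5
235 293 349 321.0
238 294 347 320.5
241 296 345 320.5
244 298 343 320.5
247 301 340 320.5
250 305 336 320.5
253 290 364 327.0
262 309 333 321.0
265 304 338 321.0
268 290 364 327.0
```

Call:
{"api": "drive_tool", "payload": {
  "deltas": "54 0.2 -1 0 0; 54 0.2 -1 -0.5 0; 54 0.2 -1 -1.3 0; 54 0.2 -1 -1.3 0; 54 0 0 -1.3 0; 54 -0.2 1 -1.3 0; 54 -0.2 1.5 -1.3 0; 54 -0.2 1.5 -1.3 0; 54 -0.2 1.5 -1.3 0"
}}

```text
time_s: 10.15
position: [0.556, 0.1498, 0.0469]
tcp_rot: [[-0.186, 0.982, 0.001], [0.982, 0.186, -0.005], [-0.005, 0.0, -1.0]]
force: [0.2, -14.5, 1.8]
opening: 0.641
grasp_force: 29.9
```

```bash
python3 chk.py
```

```text
[0.55603032 0.14979716 0.04688501] [  0.15769513 -14.53332245   1.77982402]
232 291 338 314.5
235 292 348 320.0
238 293 348 320.5
241 294 346 320.0
244 296 344 320.0
247 299 341 320.0
250 303 337 320.0
253 307 330 318.5
256 300 363 331.5
262 310 331 320.5
265 304 337 320.5
268 290 364 327.0
```

Call:
{"api": "drive_tool", "payload": {
  "deltas": "54 0.2 -1 0 0; 54 0.2 -1 0 0; 62 0.2 -1 0 0; 87 0.2 -1 0 0; 87 0.2 -1 0 0; 87 0.2 -1 0 0; 87 0.2 -1 30 0; 87 0.2 -1 70 0; 87 0.2 -1 115 0; 87 0.2 -1 160 0; 87 0.2 -1 160 0"
}}

```text
time_s: 11.3
position: [0.56, 0.1528, 0.2127]
tcp_rot: [[-0.183, 0.983, 0.015], [0.983, 0.183, 0.002], [-0.001, 0.015, -1.0]]
force: [0.1, 0.4, 0.9]
opening: 0.999
grasp_force: 0.0
```

```bash
python3 - <<'E'
from h import *
s=bot.read_state();m=imaging.camera_model("wrist");im=imaging.capture("wrist")
print(s['position'])
np.save("m5.npy",m,allow_pickle=True)
c=proj(m,[[.557,.149,.102]])[0];print(c)
u,v=int(c[0])-75,int(c[1])-70
u=max(u,0);v=max(v,0);print(u,v)
cv2.imwrite("pics/w5.png",cv2.resize(im[v:v+150,u:u+150,::-1],None,fx=4,fy=4,interpolation=cv2.INTER_CUBIC))
E
```

```text
[0.56000016 0.15282725 0.21273004]
[313.89879593 196.83226226]
238 126
```

View pics/w5.png

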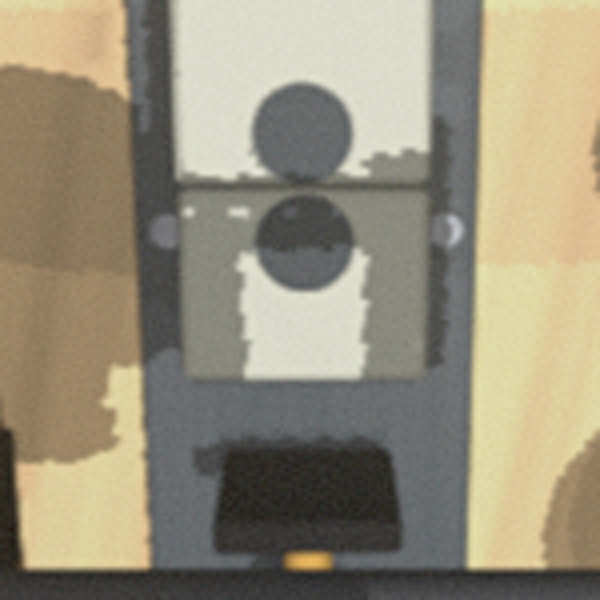

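The loose half is seated flush and square: the seam at y=186 is level and straight, and the marks are at x=302 and 305. The pad's front top edge is at y≈520.

```bash
python3 - <<'E'
from h import *
m=np.load("m5.npy",allow_pickle=True).item()
f=lambda c:[(238-.375+u/4,126-.375+v/4) for u,v in c]
P=ray(m,f([(178,186),(430,186),(183,379),(423,379)]),.102)[:,:2]
Q=ray(m,f([(216,522),(400,522)]),.070)[:,:2]
x=np.array([.983,.184]);y=np.array([-.184,.983])
B=(P[0]+P[1])/2;print("back",B,(P[2]+P[3])/2@np.eye(2)-B,((P[2]+P[3])/2-B)@x,((P[2]+P[3])/2-B)@y)
for a,b in((P[0],P[1]),(P[2],P[3]),(Q[0],Q[1])):d=b-a;print(np.hypot(*d),np.arctan2(d[1],d[0]))
print("pad",[((q-B)@x,(q-B)@y) for q in Q])
for n,yy in(("pivot",-.22),("grip",-.1964),("touchface",-.1964+.0075)):print(n,B+yy*y)
s=bot.read_state();print(s['position'])
E
```

```text
back [0.55283948 0.17087854] [ 0.00768031 -0.04376017] -0.0005021309990952139 -0.04442942475069187
0.05463641598295285 0.181748324346769
0.05433466905395531 0.1792542900056748
0.04813699610950409 0.177237748509768
pad [(np.float64(-0.023806218034990525), np.float64(-0.09561018507792121)), (np.float64(0.024332802298761877), np.float64(-0.09598582514524472))]
pivot [ 0.59331948 -0.04538146]
grip [ 0.58897708 -0.02218266]
touchface [ 0.58759708 -0.01481016]
[0.55790584 0.15253639 0.20973321]
```

Call:
{"api": "drive_tool", "payload": {
  "deltas": "60 5 -28 30 0; 30 10 -56 45 0; 0 15 -85 45 0; 0 20 -113 45 0; 0 26 -138 45 0; 0 27 -142 45 0; 0 27 -142 45 0; 0 27 -142 20 0; 0 27 -142 -10 0; 0 27 -142 -31 0; 0 27 -142 -31 0; 0 27 -142 -31 0"
}}

```text
time_s: 12.55
position: [0.5821, 0.011, 0.1746]
tcp_rot: [[-0.184, 0.983, -0.001], [0.983, 0.184, 0.001], [0.001, -0.001, -1.0]]
force: [-0.9, -0.2, 0.1]
opening: 0.033
grasp_force: 0.0
```

```bash
python3 - <<'E'
from h import *
s=bot.read_state();im=imaging.capture("scene")
print(s['position'],s['force'])
np.save("m6.npy",imaging.camera_model("scene"),allow_pickle=True)
cv2.imwrite("s6.png",im[:,:,::-1])
cv2.imwrite("pics/s6.png",cv2.resize(im[130:260,290:420,::-1],None,fx=4.5,fy=4.5,interpolation=cv2.INTER_CUBIC))
E
```

```text
[0.5820794  0.01104127 0.17464774] [-0.87792953 -0.17345672  0.11726674]
```

View pics/s6.png

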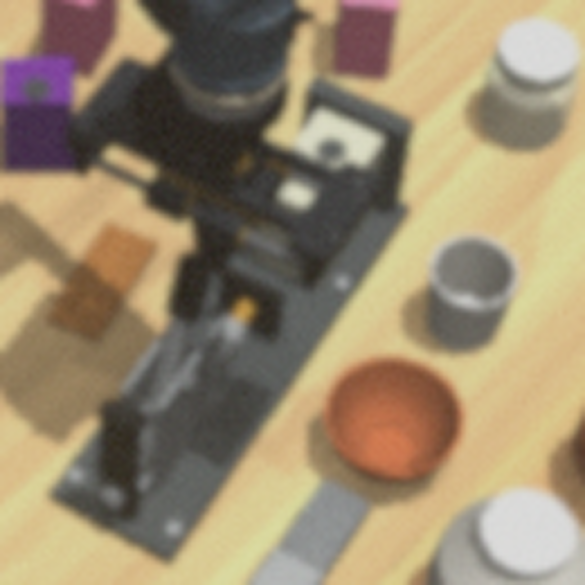

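The closed fingers stand on the mould side of the black grip, at about (185,285). I'll start pulling gently.

Call:
{"api": "drive_tool", "payload": {
  "deltas": "0 1 -6 0 0; 0 2 -12 0 0; 0 3 -16 0 0; 0 4 -20 0 0; 0 5 -25 0 0; 0 6 -30 0 0; 0 6 -30 0 0"
}}

```text
time_s: 13.3
position: [0.5887, -0.0212, 0.1748]
tcp_rot: [[-0.182, 0.983, 0.0], [0.983, 0.182, -0.001], [-0.001, 0.0, -1.0]]
force: [-0.3, 2.1, 0.8]
opening: 0.004
grasp_force: 1.0
```

Call:
{"api": "drive_tool", "payload": {
  "deltas": "0 1 -5 0 0; 0 2 -10 0 0; 0 3 -15 0 0; 0 4 -20 0 0; 0 4.5 -24 0 0; 0 5 -28 0 0; 0 5 -28 0 0; 0 5 -28 0 0"
}}

```text
time_s: 14.1
position: [0.5932, -0.0476, 0.1742]
tcp_rot: [[-0.182, 0.983, -0.001], [0.983, 0.182, 0.002], [0.002, -0.001, -1.0]]
force: [0.3, 5.0, -2.0]
opening: 0.007
grasp_force: 2.5
```

```bash
python3 - <<'E'
from h import *
s=bot.read_state();im=imaging.capture("wrist");m=imaging.camera_model("wrist")
x=np.array([.983,.184]);y=np.array([-.184,.983]);d=s['position'][:2]-[.5528,.1709]
print(d@x,d@y,s['position'][2],s['force'][:2]@y,s['force'])
B=np.array([.5528,.1709])
for yy in(-.09,-.07,-.045): print(yy,proj(m,[list(B+yy*y)+[.07]]))
cv2.imwrite("w7.png",im[:,:,::-1])
cv2.imwrite("pics/w7.png",im[:,:,::-1])
E
```

```text
-0.0004827140086766382 -0.22218076875425138 0.17423511451864998 4.8625189086359155 [ 0.31158375  5.0049342  -1.97921759]
-0.09 [[320.23364082  26.78388179]]
-0.07 [[320.19762941  -2.98326884]]
-0.045 [[320.15059652 -41.96381865]]
```

View pics/w7.png

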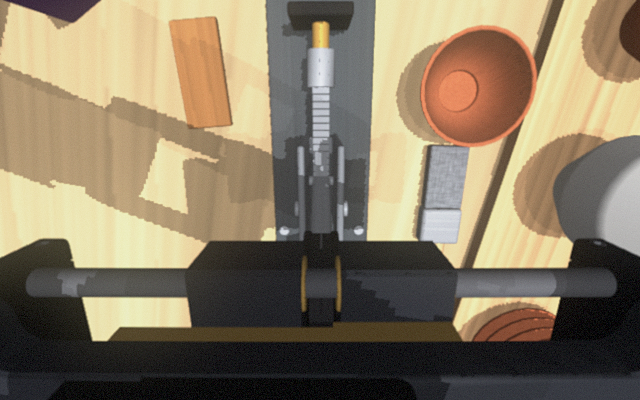

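The view shows the pad's front at about row 3, the brass pin over rows 22–48 and the sleeve's front at row 48. The rod has advanced about 23 mm and the trigger is near its stop. The other items on the table haven't moved.

Call:
{"api": "drive_tool", "payload": {
  "deltas": "0 -1 6 0 0; 0 -2 12 0 0; 0 -3 18 0 0; 0 -5 25 0 0; 0 -6 32 0 0; 0 -8 40 0 0; 0 -9 47 0 0; 0 -10 54 0 0; 0 -10 54 0 0; 0 -10 54 0 0"
}}

```text
time_s: 15.15
position: [0.5837, 0.0059, 0.1751]
tcp_rot: [[-0.184, 0.983, 0.001], [0.983, 0.184, -0.001], [-0.001, 0.0, -1.0]]
force: [0.7, 0.3, 0.4]
opening: 0.008
grasp_force: 0.0
```

```bash
cat > rodc.py <<'E'
from h import *
import sys
s=bot.read_state();m=imaging.camera_model("wrist");im=imaging.capture("wrist")
x=np.array([.983,.184]);y=np.array([-.184,.983]);B=np.array([.5528,.1709])
d=s['position'][:2]-B;print('t',s['time_s'],'tcp',(d@x*1e3).round(1),(d@y*1e3).round(1),s['position'][2].round(4),'Fy',(s['force'][:2]@y).round(2))
Y=np.arange(-.150,-.03,.0025)
c=proj(m,[list(B+yy*y)+[.052] for yy in Y])
for yy,p in zip(Y,c):
    u,v=p.round().astype(int)
    if 0<=v<240: print(int(round(yy*1e4)),v,im[v,u-1:u+2].mean(0).round().astype(int).tolist(),end=' | ')
E
python3 rodc.py
```

```text
t 15.15 tcp 0.0 -167.9 0.1751 Fy 0.13
-1500 171 [106, 108, 110] | -1475 168 [170, 172, 179] | -1450 165 [179, 183, 190] | -1425 163 [180, 184, 190] | -1400 160 [193, 195, 203] | -1375 157 [148, 149, 154] | -1350 154 [193, 197, 203] | -1325 151 [190, 194, 199] | -1300 149 [210, 216, 221] | -1275 146 [209, 211, 219] | -1250 143 [210, 214, 220] | -1225 140 [208, 211, 220] | -1200 137 [210, 212, 219] | -1175 134 [204, 208, 216] | -1150 131 [205, 209, 218] | -1125 128 [206, 209, 217] | -1100 126 [204, 209, 215] | -1075 123 [205, 207, 216] | -1050 120 [204, 208, 216] | -1025 117 [191, 193, 198] | -1000 114 [236, 204, 106] | -975 111 [233, 202, 108] | -950 108 [234, 203, 109] | -925 105 [234, 205, 110] | -900 102 [235, 203, 110] | -875 99 [234, 203, 108] | -850 96 [235, 220, 117] | -825 92 [155, 123, 72] | -800 89 [62, 61, 58] | -775 86 [69, 67, 63] | -750 83 [72, 71, 65] | -725 80 [69, 66, 63] | -700 77 [98, 100, 100] | -675 74 [112, 117, 117] | -650 70 [110, 113, 117] | -625 67 [113, 117, 119] | -600 64 [109, 114, 117] | -575 61 [114, 117, 121] | -550 57 [83, 85, 83] | -525 54 [85, 86, 84] | -500 51 [87, 87, 76] | -475 48 [89, 87, 81] | -450 44 [88, 88, 80] | -425 41 [88, 89, 80] | -400 38 [91, 91, 83] | -375 34 [91, 90, 82] | -350 31 [161, 161, 148] | -325 28 [221, 221, 207] |
```

Call:
{"api": "drive_tool", "payload": {
  "deltas": "0 1 -5 0 0; 0 2 -11 0 0; 0 3 -17 0 0; 0 4 -23 0 0; 0 5 -29 0 0; 0 6 -35 0 0; 0 8 -41 0 0; 0 9 -47 0 0; 0 9.5 -51 0 0; 0 10 -54 0 0; 0 10 -54 0 0"
}}

```text
time_s: 16.3
position: [0.593, -0.0476, 0.1741]
tcp_rot: [[-0.182, 0.983, -0.001], [0.983, 0.182, 0.002], [0.002, -0.001, -1.0]]
force: [0.4, 5.5, -0.8]
opening: 0.005
grasp_force: 2.4
```

Call:
{"api": "drive_tool", "payload": {
  "deltas": "0 -1 6 0 0; 0 -2 12 0 0; 0 -3 18 0 0; 0 -5 25 0 0; 0 -6 32 0 0; 0 -8 40 0 0; 0 -9 47 0 0; 0 -10 54 0 0; 0 -10 54 0 0; 0 -10 54 0 0"
}}

```text
time_s: 17.3
position: [0.5838, 0.0059, 0.1751]
tcp_rot: [[-0.184, 0.983, 0.001], [0.983, 0.184, -0.001], [-0.001, 0.001, -1.0]]
force: [0.0, -0.9, 0.0]
opening: 0.004
grasp_force: 0.0
```

```bash
python3 rodc.py
```

```text
t 17.3 tcp 0.1 -167.9 0.1751 Fy -0.87
-1500 171 [105, 105, 109] | -1475 168 [167, 171, 178] | -1450 165 [180, 184, 189] | -1425 163 [180, 183, 190] | -1400 160 [193, 196, 203] | -1375 157 [147, 150, 155] | -1350 154 [192, 195, 202] | -1325 151 [154, 155, 162] | -1300 149 [186, 190, 195] | -1275 146 [193, 195, 203] | -1250 143 [167, 168, 176] | -1225 140 [192, 196, 203] | -1200 137 [148, 150, 154] | -1175 134 [193, 196, 204] | -1150 131 [176, 178, 185] | -1125 128 [188, 192, 199] | -1100 126 [193, 196, 204] | -1075 123 [181, 185, 192] | -1050 120 [215, 218, 224] | -1025 117 [206, 212, 219] | -1000 114 [212, 217, 222] | -975 111 [212, 216, 222] | -950 108 [210, 214, 220] | -925 105 [209, 213, 221] | -900 102 [209, 213, 220] | -875 99 [207, 211, 219] | -850 96 [221, 223, 229] | -825 92 [218, 220, 227] | -800 89 [222, 224, 231] | -775 86 [215, 195, 129] | -750 83 [233, 220, 117] | -725 80 [234, 221, 119] | -700 77 [234, 219, 118] | -675 74 [234, 221, 119] | -650 70 [234, 220, 118] | -625 67 [234, 221, 119] | -600 64 [232, 214, 115] | -575 61 [108, 91, 60] | -550 57 [68, 67, 63] | -525 54 [77, 74, 70] | -500 51 [80, 78, 73] | -475 48 [77, 73, 68] | -450 44 [82, 82, 75] | -425 41 [87, 87, 79] | -400 38 [90, 89, 82] | -375 34 [88, 88, 81] | -350 31 [160, 160, 148] | -325 27 [231, 232, 223] |
```

Call:
{"api": "drive_tool", "payload": {
  "deltas": "0 1 -4 0 0; 0 1.5 -8 0 0; 0 2 -12 0 0; 0 3 -16 0 0; 0 3.5 -19 0 0; 0 4 -22 0 0; 0 4.5 -25 0 0; 0 5 -27 0 0; 0 5 -27 0 0; 0 5 -27 0 0"
}}

```text
time_s: 18.35
position: [0.5883, -0.02, 0.1755]
tcp_rot: [[-0.182, 0.983, -0.0], [0.983, 0.182, 0.003], [0.003, 0.0, -1.0]]
force: [-0.8, 7.3, 5.1]
opening: 0.008
grasp_force: 3.5
```

```bash
python3 rodc.py
```

```text
t 18.35 tcp -0.2 -194.2 0.1755 Fy 7.29
-1500 142 [194, 197, 205] | -1475 139 [183, 186, 195] | -1450 136 [189, 191, 198] | -1425 133 [195, 199, 207] | -1400 130 [157, 159, 166] | -1375 127 [192, 195, 204] | -1350 124 [146, 148, 153] | -1325 122 [189, 193, 201] | -1300 119 [195, 198, 206] | -1275 116 [144, 147, 152] | -1250 113 [194, 197, 205] | -1225 110 [147, 151, 156] | -1200 107 [195, 199, 205] | -1175 104 [191, 194, 200] | -1150 101 [169, 171, 178] | -1125 97 [207, 210, 218] | -1100 94 [160, 163, 167] | -1075 91 [207, 212, 220] | -1050 88 [156, 159, 164] | -1025 85 [207, 211, 218] | -1000 82 [200, 204, 213] | -975 79 [204, 209, 218] | -950 76 [231, 234, 239] | -925 73 [231, 234, 238] | -900 69 [230, 232, 237] | -875 66 [229, 231, 236] | -850 63 [227, 229, 235] | -825 60 [226, 228, 234] | -800 56 [225, 228, 234] | -775 53 [224, 226, 233] | -750 50 [224, 226, 231] | -725 47 [221, 224, 229] | -700 43 [221, 223, 231] | -675 40 [229, 216, 147] | -650 37 [234, 217, 115] | -625 33 [235, 219, 116] | -600 30 [234, 216, 114] | -575 27 [233, 216, 115] | -550 23 [106, 91, 58] | -525 20 [52, 46, 43] | -500 16 [61, 58, 54] | -475 13 [66, 64, 60] | -450 9 [68, 63, 61] | -425 6 [61, 58, 55] | -400 2 [75, 75, 68] |
```

```bash
cat > pin.py <<'E'
from h import *
s=bot.read_state();m=imaging.camera_model("wrist");im=imaging.capture("wrist").astype(float)
x=np.array([.983,.184]);y=np.array([-.184,.983]);B=np.array([.5528,.1709])
d=s['position'][:2]-B;print('t',s['time_s'],'tcp',(d@x*1e3).round(1),(d@y*1e3).round(1),'Fy',(s['force'][:2]@y).round(2))
Y=np.arange(-.085,-.045,.0002)
c=proj(m,[list(B+yy*y)+[.052] for yy in Y]).astype(np.float32)
c=c[c[:,1]>1];Y=Y[:len(c)]
P=np.mean([cv2.remap(im.astype(np.float32),c[:,:1]+k,c[:,1:],cv2.INTER_LINEAR)[:,0] for k in(-2,-1,0,1,2)],0)
i=np.argmax(P[:,2]<172);j=i+np.argmax(P[i:,0]<140);print(Y[i]*1e3,Y[j]*1e3,'pin',(Y[j]-Y[i])*1e3)
E
python3 pin.py
```

```text
t 18.4 tcp -0.2 -194.2 Fy 7.43
-67.79999999999951 -55.19999999999915 pin 12.60000000000036
```

Call:
{"api": "drive_tool", "payload": {
  "deltas": "0 0.4 -2 0 0; 0 0.7 -4 0 0; 0 0.7 -4 0 0; 0 0.7 -4 0 0"
}}

```text
time_s: 18.85
position: [0.589, -0.0237, 0.1757]
tcp_rot: [[-0.182, 0.983, 0.0], [0.983, 0.182, 0.003], [0.003, 0.001, -1.0]]
force: [-1.2, 7.3, 5.5]
opening: 0.002
grasp_force: 3.9
```

```bash
python3 pin.py
```

```text
t 18.85 tcp -0.2 -198.0 Fy 7.45
-66.39999999999948 -55.19999999999915 pin 11.20000000000032
```

Call:
{"api": "drive_tool", "payload": {
  "deltas": "0 0.4 -2 0 0; 0 0.7 -4 0 0; 0 0.7 -4 0 0; 0 0.7 -4 0 0; 0 0.7 -4 0 0"
}}

```text
time_s: 19.4
position: [0.5896, -0.0269, 0.1758]
tcp_rot: [[-0.182, 0.983, -0.0], [0.983, 0.182, 0.005], [0.004, 0.001, -1.0]]
force: [-1.0, 10.3, 6.9]
opening: 0.008
grasp_force: 4.8
```

```bash
python3 pin.py;python3 chk.py | head -1
```

```text
t 19.4 tcp -0.2 -201.2 Fy 10.28
-64.99999999999943 -55.19999999999915 pin 9.800000000000281
[ 0.58962123 -0.02689279  0.17579223] [-1.00339778  9.191864    6.7978901 ]
```

Call:
{"api": "drive_tool", "payload": {
  "deltas": "0 0 0 0 0; 0 0 0 0 0; 0 0 0 0 0; 0 0 0 0 0; 0 0 0 0 0; 0 0 0 0 0"
}}

```text
time_s: 20.1
position: [0.5896, -0.0269, 0.1758]
tcp_rot: [[-0.182, 0.983, -0.0], [0.983, 0.182, 0.005], [0.004, 0.001, -1.0]]
force: [-2.0, 9.0, 6.6]
opening: 0.006
grasp_force: 4.8
```

```bash
python3 pin.py
```

```text
t 20.1 tcp -0.2 -201.2 Fy 9.21
-64.99999999999943 -55.19999999999915 pin 9.800000000000281
```

The pin is steady at half in, with about 9 N at the grip, so I'm handing in.

```bash
python3 -c "
from rig import bot
print(bot.hand_in())"
```

```text
the job is handed in; nothing more can be done
None
```

I handed the job in at about 20 s with the loose half seated flush and square, the trigger held pulled at about 9 N and the pad's pin steady at about half in (9.8 of 20 mm showing); while freeing the stuck block to centre it, I lifted it about 3 mm off the bed and set it back down before seating it.

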